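# Start the burr flange nut on its stud

### The arm

A 7-joint arm with a two-finger parallel gripper is mounted at the origin on the work surface. World frame = base frame: x ahead of the robot, y to its left, z up, the work surface at z = 0. Lengths are in m, angles in rad, forces in N, time in s.
With the tool pointing down it reaches from about 0.35 to 0.9 m from the base axis. Payload 8.1 kg.
Tool frame: the origin (TCP) lies at the centre of the arm's flange, where the gripper is bolted on; the fingertips stand 178 mm ahead of it and the grasp point (between the pads) lies 159 mm ahead of it (manip.grip_point_offset is the distance from the TCP to the grasp point, in m); z points along the fingers, y is the line along which they close (so a half turn about z gives the same grasp; the last joint's range is limited). The gripper opens to 92 mm and grips with 3 to 60 N. Pads are 19 mm wide; open, the fingers measure 130 mm over their backs; the gripper's body (75 mm by 190 mm) begins 47 mm behind the grasp point.
Start: joints at [1.071, 0.434, 0.025, 1.573, -0.012, 1.134, -0.075], TCP at [0.242, -0.576, 0.405] pointing down, gripper open.
Joint ranges: [-2.62, 2.62], [-0.44, 2.09], [-1.27, 1.32], [0.08, 2.57], [-1.32, 4.46], [0.12, 2], [-2.74, 2.74]. Speed limits (rad/s): [2.22, 2.22, 3.01, 3.01, 3.14, 3.14, 3.14].

### API

Orientations are given as a unit quaternion [x, y, z, w].
In Python, from rig import manip, snapshot gives the robot as it stands.
- The arm moves only by the tool step_arm, never from a script. Its argument "moves" is a list that holds one entry, the list of rows, each a list of 7 numbers: the finger opening in m, from 0 to 0.0918, then the shift along the tool's x, y, z in m, then the turn, a rotation vector about the tool's x, y, z in degrees. A call has 1 to 20 rows; each row shifts and turns the commanded pose from where the row before left it, along the tool's axes as they then stand; what a row does not reach is not made up. A row lasts 1/12 s, in which the tool goes at most 41.7 mm and 7.16 degrees, less where a joint would pass 70% of its speed; a pose out of reach is approached as far as the arm can. A call with a gripper value outside its range is refused whole. The fingers move at their own pace and stop on an object; "newtons" is the grip in N (left out, the last holds). Time passes only in rows, so rows that do not move let the fingers close. It gives the time, the measured TCP pose, the force, the opening and the grip force at its end, in the units of the state.
- manip.sense(): the state, without advancing time (a new reading comes with each control period).
- snapshot(name): name is "side" or "top"; returns a dict with "pixels" (400x640x3 uint8, blue, green, red), "mtx" (3x3 intrinsics, pixels), "world_from_camera" (4x4, takes a point from camera to world coordinates). Camera axes: x right, y down, z forward; pixel columns grow to the right and rows downward; lengths in m; the calibration is good to about 2 mm. A picture is of the moment at which its call begins. There is no depth.
- manip.hand_in(): hands the job in; it is judged then, once.
The state is a dict: "time": time; "joint_positions": joint angles; "joint_velocities": joint speeds; "joint_torque": joint torques, N m; "tcp_pos": TCP position; "ee_rot": TCP orientation; "ft_force": force on the tool from outside, world axes, zero at the start; "moment": the same for the moment, N m; "width": opening from 0.0 (shut) to 1.0 (fully open); "grasp_force": force on a finger pad.
Only numpy, scipy, OpenCV 4.12 (cv2) and the standard library are available. Lean on these libraries where they do the work, as an engineer would, in place of code of your own. Each camera call takes 0.05 s, during which the arm holds its last target. There are 200 camera calls.

### The job

Refit the big flange nut on the stud of the grinder's burr carrier. Set it down square on the end of the stud, flange down, back it off (anticlockwise from above) under light pressure until the thread drops in, then run it in clockwise by a good quarter turn from there and leave it sitting level on the thread, with nothing holding it. Be gentle with the thread: never press or twist hard.

Things in the scene. Friction and masses are not known exactly. Their poses are not given: they have to be found in the camera images.
- nut_mid (a point): Centre (on the axis, half-way up) of the loose plain steel flange nut: 36 mm tall, hexagon 44 mm across flats, flange 56 mm wide and 5 mm thick at its underside, open bore, 0.2 kg. Starts flange down on the table. z: its axis, up; flats face x and every 60 degrees from it. It is 12 mm above stud_end when the nut stands on the end face, 14 mm if on the small stops there.
- nut: The flange nut itself, origin on its axis at the underside. Three short thread segments in its bore, 120 degrees apart, fit the stud.
- stud_end (a point): Centre of the thread's end face on the fixed upright steel stud, 80 mm above the table, 22 mm above the steel burr round it. z up. Thread 28 mm wide, right-handed, three starts 120 degrees apart, lead 21 mm a turn, 1.9 mm axial play. Where round the stud the starts lie differs each time; these axes do not tell. Run in clockwise from the dropped place, the nut goes 150 degrees or more and stays where left.
- stud_tip (a point): Top of the stud's plain pilot nose, 11 mm above stud_end: 16 mm wide, tapered tip; the nut passes over it with 1.5 mm play all round. On the end face below it the nut turns freely anticlockwise (from above) until, within 120 degrees, it drops 6 mm into gaps at the thread starts (window about 12 degrees), where stops end the backing off. Clockwise on the end face, stops 2 mm high block it.
- carrier: The round aluminium burr carrier (110 mm wide) with burr and stud, on a 140 mm square dark plate, bolted down: origin at the centre of its underside on the table, z up; the stud stands on its axis.
Not all that is in view belongs to the job. Several things look just like the nut: the one meant starts nearest to the robot's base.

How it is judged:
By the outcome, as a careful person would: the job done as asked, in the order asked, and still so for the second after the job is handed in, with the robot touching nothing.
It also fails if it takes over 72 s, if anything falls off the work surface, if the arm or the gripper's body presses on something with over 40 N, if the wrist force passes 120 N, or if a joint passes its speed limit or range.

## Working session

There is one attempt and no reset: what is moved stays moved. The work goes in short steps, Python scripts to look and compute and a tool call to move; the robot and the scene stay as the last step left them, time stands still between calls to the robot, and variables do not carry over. Pictures are saved under pics/ and viewed, at most 10 in all, crops included, and the job is handed in when it is done.

Besides the shell and the picture viewer there is one more tool, called after "Request:" as a command line: name --argument value ..., lists and objects as JSON in quotes. step_arm: Moves the arm, as the interface text tells. Its arguments: {"type":"object","properties":{"moves":{"type":"array"},"newtons":{"type":"number"}},"required":["moves"]}

```bash
mkdir -p pics; python3 - <<'E'
from rig import manip, snapshot
import cv2,numpy as np
for n in("top","side"):
    s=snapshot(n); cv2.imwrite(f"pics/{n}0.png",s["pixels"]); print(n,np.round(s["mtx"],1).tolist(),np.round(s["world_from_camera"],3).tolist())
s=manip.sense();print({k:np.round(v,3).tolist() for k,v in s.items()}, manip.grip_point_offset)
E
```

```text
top [[384.6, 0.0, 313.2], [0.0, 384.6, 201.6], [0.0, 0.0, 1.0]] [[-0.01, -0.99, 0.142, 0.462], [-1.0, 0.013, 0.02, 0.073], [-0.022, -0.142, -0.99, 0.748], [0.0, 0.0, 0.0, 1.0]]
side [[487.1, 0.0, 319.2], [0.0, 487.1, 198.1], [0.0, 0.0, 1.0]] [[-0.918, -0.208, 0.339, 0.288], [-0.397, 0.529, -0.75, 0.685], [-0.023, -0.823, -0.568, 0.53], [0.0, 0.0, 0.0, 1.0]]
{'time': 0.1, 'joint_positions': [1.071, 0.435, 0.025, 1.574, -0.012, 1.134, -0.075], 'joint_velocities': [0.001, -0.001, 0.001, -0.002, 0.001, -0.001, 0.001], 'joint_torque': [0.004, -66.913, 0.988, -31.515, -0.061, 0.037, -0.0], 'tcp_pos': [0.241, -0.576, 0.404], 'ee_rot': [0.98, 0.197, -0.0, -0.001], 'ft_force': [-0.151, -0.091, -0.457], 'moment': [-0.022, 0.023, 0.029], 'grasp_force': 0.0, 'width': 0.997} 0.1592
```

View pics/top0.png

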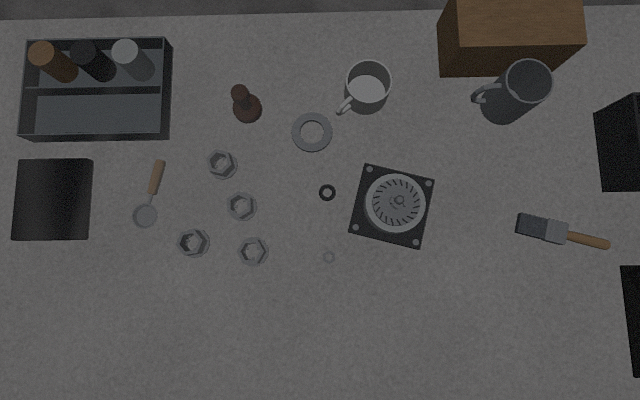

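View pics/side0.png

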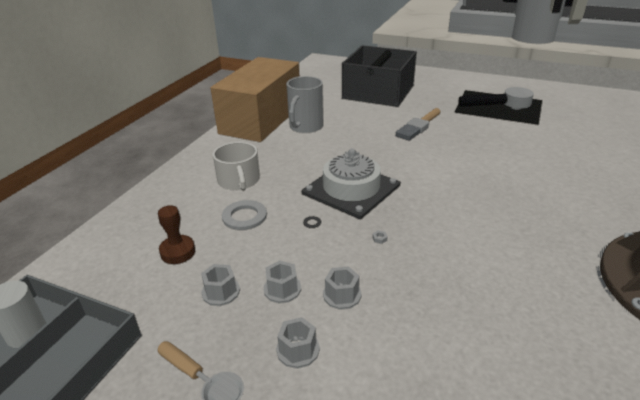

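Top view: four lookalike nuts at (222,164), (241,206), (193,242) and (253,250), and the carrier at about (395,203). The side view shows the same four at (219,285), (282,282), (297,342) and (342,287). The tiny hex nut at top (329,257) and the rings don't belong to the job. Next I'll compute distances to the base and crop the nearest.

```bash
cat > h.py <<'E'
import numpy as np, cv2
from rig import manip, snapshot
def proj(s,P):
    T=np.linalg.inv(s["world_from_camera"]); P=np.atleast_2d(P)
    c=P@T[:3,:3].T+T[:3,3]; q=c@np.array(s["mtx"]).T; return q[:,:2]/q[:,2:]
def ray(s,uv):
    T=np.array(s["world_from_camera"]); d=T[:3,:3]@np.linalg.solve(s["mtx"],[*uv,1.]); return T[:3,3],d
def plane(s,uv,z):
    o,d=ray(s,uv); return (o+d*(z-o[2])/d[2])
def tri(r):
    A=sum((np.eye(3)-np.outer(d,d)/(d@d)) for o,d in r); b=sum((np.eye(3)-np.outer(d,d)/(d@d))@o for o,d in r)
    return np.linalg.solve(A,b)
E
python3 - <<'E'
from h import *
t=snapshot("top");s=snapshot("side")
for uv in [(222,164),(241,206),(193,242),(253,250)]:
    p=plane(t,uv,.03);print(uv,p.round(3),np.hypot(*p[:2]).round(3),proj(s,p).round(0))
for uv in [(398,201)]: print(plane(t,uv,.085).round(3))
a=cv2.resize(t["pixels"][220:285,160:290],None,fx=6,fy=6,interpolation=cv2.INTER_CUBIC)[:,:390]
b=cv2.resize(t["pixels"][155:255,340:440],None,fx=3.9,fy=3.9,interpolation=cv2.INTER_CUBIC)
a2=cv2.resize(t["pixels"][220:285,225:290],None,fx=6,fy=6,interpolation=cv2.INTER_CUBIC)
b=np.hstack([a2,b]);b=cv2.convertScaleAbs(b,alpha=1.6);cv2.imwrite("pics/crop1.png",b)
E
```

```text
(222, 164) [0.64  0.263 0.03 ] 0.692 [[222. 276.]]
(241, 206) [0.558 0.225 0.03 ] 0.602 [[283. 274.]]
(193, 242) [0.492 0.314 0.03 ] 0.583 [[298. 332.]]
(253, 250) [0.476 0.201 0.03 ] 0.516 [[341. 278.]]
[ 0.556 -0.06   0.085]
```

View pics/crop1.png

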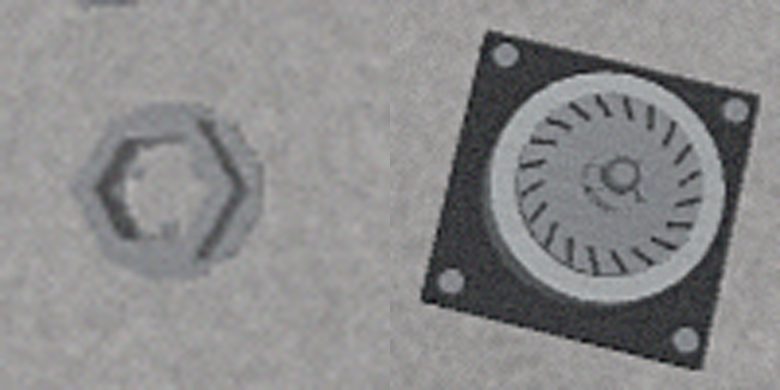

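The left crop shows the chosen nut (253,251), hex points near image left and right. The right crop shows the carrier, with the stud nose at about (399.5,200). Next, finer measurement using the side view.

```bash
python3 - <<'E'
from h import *
t=snapshot("top");s=snapshot("side")
for uv,z in [((399.5,199.9),.091),((392.3,205.4),.012),((395.6,202.7),.05)]: print(z,plane(t,uv,z).round(4))
# side: nut contour
def crop(im,x,y,w,f): return cv2.resize(im[y-w:y+w,x-w:x+w],None,fx=f,fy=f,interpolation=cv2.INTER_CUBIC)
g=cv2.cvtColor(t["pixels"],cv2.COLOR_BGR2GRAY)
c=cv2.GaussianBlur(crop(g,253,251,25,8),(0,0),5)
h=cv2.HoughCircles(c,cv2.HOUGH_GRADIENT_ALT,1,10,param1=60,param2=.3,minRadius=95,maxRadius=130);print("hough",None if h is None else h[0][:4]/8+np.array([228,226,0]) )
gs=cv2.GaussianBlur(s["pixels"],(0,0),.8); 
bg=np.median(gs[250:330,300:380].reshape(-1,3),axis=0);print(bg)
m=(gs[...,2].astype(int)<gs[255:265,330:360,2].mean()-14).astype(np.uint8)
n,l,st,ce=cv2.connectedComponentsWithStats(m[255:320,310:375])
for i in range(1,n):
    if st[i,4]>60: print("side comp",st[i]+[310,255,0,0,0],ce[i]+[310,255])
b=np.hstack([crop(s["pixels"],342,287,28,7),crop(s["pixels"],351,175,28,7)]);cv2.imwrite("pics/crop2.png",b)
E
```

```text
0.091 [ 0.5574 -0.0616  0.091 ]
0.012 [ 0.5583 -0.0635  0.012 ]
0.05 [ 0.5582 -0.0627  0.05  ]
hough None
[151. 157. 160.]
side comp [ 323  267   39   43 1384] [341.84754335 288.56286127]
```

View pics/crop2.png

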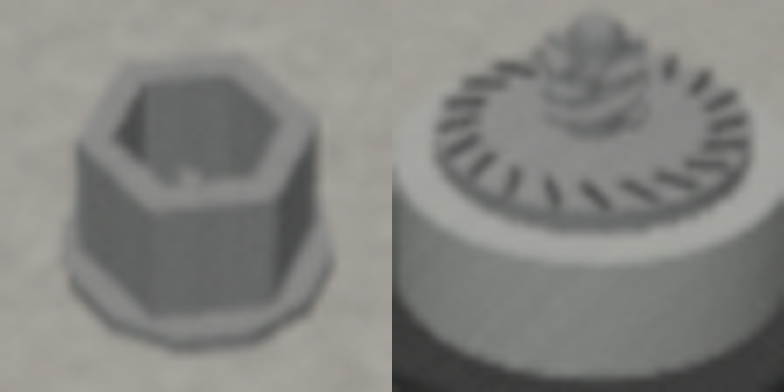

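The side crop shows the nut's hex top clearly, vertices at crop (77,140), (130,66), (237,56), (318,115), (275,205) and (155,212), and the stud nose top near (205,20) in the right half. Both are now in the frame of their crops; next I fit them.

```bash
python3 - <<'E'
from h import *
t=snapshot("top");s=snapshot("side")
V=np.array([(77,140),(130,66),(237,56),(318,115),(275,205),(155,212)])
uv=(V+.5)/7-.5+[314,259]
P=np.array([plane(s,u,.036) for u in uv]); c=P[:,:2].mean(0); d=P[:,:2]-c
print("ctr side",c.round(4),"r",np.hypot(*d.T).round(4),"ang",np.degrees(np.arctan2(d[:,1],d[:,0])).round(1))
print("in top",proj(t,[*c,.036]).round(1), proj(t,[*c,.005]).round(1))
# side component extents check: flange circle predicted bbox
a=np.linspace(0,2*np.pi,100)
f=np.c_[c[0]+.028*np.cos(a),c[1]+.028*np.sin(a)]
q=np.vstack([proj(s,np.c_[f,0*a]),proj(s,np.c_[f,0*a+.005])]);print("pred bbox",q.min(0),q.max(0),"seen 323,361.. y to 309")
q=np.vstack([proj(t,np.c_[f,0*a]),proj(t,np.c_[f,0*a+.005])]);print("top pred crop",(q.min(0)-[225,220])*6,(q.max(0)-[225,220])*6,"seen 72,100..265,280")
# stud: side
for (x,y),z in [((205,24),.091)]: print("tip side",plane(s,((x+.5)/7-.5+323,(y+.5)/7-.5+147),z).round(4))
# light ring outer ellipse in side: burr disc base, check predicted projections of axis
for xy in [(.558,-.0625)]: print([(proj(s,[*xy,z])-[323,147])[0].round(2)*7 for z in(.058,.08,.091)])
# top: white ring centroid via threshold
g=cv2.cvtColor(t["pixels"],cv2.COLOR_BGR2GRAY)[155:255,340:440]
m=(g>95).astype(np.uint8)
dk=cv2.inRange(cv2.GaussianBlur(g,(0,0),1),0,65); cs,_=cv2.findContours(dk,cv2.RETR_EXTERNAL,2); k=max(cs,key=cv2.contourArea); r=cv2.minAreaRect(k); print(r, [plane(t,(r[0][0]+340,r[0][1]+155),z).round(4) for z in(.005,.01)])
E
```

```text
ctr side [0.4724 0.2049] r [0.0252 0.0242 0.0242 0.0252 0.026  0.0249] ang [  28.   -32.1  -88.5 -147.2  147.4   90.6]
in top [[250.3 251.7]] [[253.3 251.9]]
pred bbox [322.9603447  279.24693295] [360.84163102 309.22763969] seen 323,361.. y to 309
top pred crop [ 82.68898256 103.90776849] [258.92919821 280.05795001] seen 72,100..265,280
tip side [ 0.556  -0.0609  0.091 ]
[array([195.23, 124.39]), array([196.35,  53.2 ]), array([196.91,  16.87])]
((51.495506286621094, 50.94719314575195), (74.21344757080078, 72.20223999023438), 13.570433616638184) [array([ 0.5582, -0.0632,  0.005 ]), array([ 0.5575, -0.0623,  0.01  ])]
```

Chosen nut: the one at top (253,251), centre (0.4724, 0.2049), the nearest at 0.516 m. Its flats face world x. The stud is at about (0.557, -0.0615). I'll turn the tool so it closes along world x, opening it only partly because of the neighbouring nut.

Request:
step_arm --moves '[[[0.062,0,0,0,0,0,-6.73],[0.062,0,0,0,0,0,-6.73],[0.062,0,0,0,0,0,-6.73],[0.062,0,0,0,0,0,-6.73],[0.062,0,0,0,0,0,-6.73],[0.062,0,0,0,0,0,-6.73],[0.062,0,0,0,0,0,-6.73],[0.062,0,0,0,0,0,-6.73],[0.062,0,0,0,0,0,-6.73],[0.062,0,0,0,0,0,-6.73],[0.062,0.039,0.0116,0,0,0,0],[0.062,0.039,0.0116,0,0,0,0],[0.062,0.039,0.0116,0,0,0,0],[0.062,0.039,0.0116,0,0,0,0],[0.062,0.039,0.0116,0,0,0,0],[0.062,0.039,0.0116,0,0,0,0],[0.062,0.039,0.0116,0,0,0,0],[0.062,0.039,0.0116,0,0,0,0],[0.062,0.039,0.0116,0,0,0,0],[0.062,0.039,0.0116,0,0,0,0]]]' --newtons 20

```text
time: 2.07
tcp_pos: [0.3573, -0.1845, 0.405]
ee_rot: [0.707, 0.707, -0.0, 0.001]
ft_force: [1.2, 0.6, -0.1]
width: 0.673
grasp_force: 0.0
```

Request:
step_arm --moves '[[[0.062,0.039,0.0116,0,0,0,0],[0.062,0.039,0.0116,0,0,0,0],[0.062,0.039,0.0116,0,0,0,0],[0.062,0.039,0.0116,0,0,0,0],[0.062,0.039,0.0116,0,0,0,0],[0.062,0.039,0.0116,0,0,0,0],[0.062,0.039,0.0116,0,0,0,0],[0.062,0.039,0.0116,0,0,0,0],[0.062,0.039,0.0116,0,0,0,0],[0.062,0.039,0.0116,0,0,0,0],[0.062,0,0,0,0,0,0],[0.062,0,0,0,0,0,0]]]'

```text
time: 3.07
tcp_pos: [0.4729, 0.2064, 0.4046]
ee_rot: [0.705, 0.709, 0.0, -0.001]
ft_force: [-1.7, -1.6, -0.5]
width: 0.675
grasp_force: 0.0
```

```bash
cat >> h.py <<'E'
from scipy.spatial.transform import Rotation as R
def rep(target=None):
    s=manip.sense(); r=R.from_quat(s["ee_rot"]); M=r.as_matrix()
    print("t",round(s["time"],2),"p",np.round(s["tcp_pos"],4),"z",M[:,2].round(4),"phi",np.degrees(np.arctan2(M[1,0],M[0,0])).round(2),"j",np.round(s["joint_positions"],2),"F",np.round(s["ft_force"],1),"M",np.round(s["moment"],2),"w",round(s["width"]*91.8,1),"g",round(s["grasp_force"],1))
    if target is not None: print("tool shift",(M.T@(np.array(target)-s["tcp_pos"])).round(4))
E
python3 -c "
from h import *
rep([.4724,.2049,.031+.1592])"
```

```text
t 3.07 p [0.4729 0.2064 0.4046] z [-5.0e-04  1.5e-03 -1.0e+00] phi 90.31 j [ 0.06  0.35 -0.74  1.79  0.26  1.1  -0.77] F [-1.7 -1.6 -0.5] M [-0.1  -0.12  0.01] w 62.0 g 0.0
tool shift [-0.0018 -0.0004  0.2144]
```

Request:
step_arm --moves '[[[0.062,0,0,0.03,0,0,0],[0.062,0,0,0.035,0,0,0],[0.062,0,0,0.035,0,0,0],[0.062,0,0,0.035,0,0,0],[0.062,0,0,0.03,0,0,0],[0.062,0,0,0,0,0,0],[0.062,0,0,0,0,0,0]]]'

```text
time: 3.65
tcp_pos: [0.4728, 0.2024, 0.2393]
ee_rot: [0.707, 0.707, -0.002, -0.0]
ft_force: [0.8, -0.2, 0.4]
width: 0.679
grasp_force: 0.0
```

```bash
python3 -c "
from h import *
rep([.4724,.2049,.031+.1592])
s=snapshot('side')['pixels'];t=snapshot('top')['pixels']
f=lambda im,x,y: cv2.resize(im[y-35:y+35,x-35:x+35],None,fx=5.6,fy=5.6,interpolation=2)
cv2.imwrite('pics/c3.png',np.hstack([f(s,342,280),cv2.convertScaleAbs(f(t,253,245),alpha=1.6)]))"
```

```text
t 3.65 p [0.4728 0.2024 0.2393] z [-0.0027 -0.0019 -1.    ] phi 89.98 j [-0.05  0.55 -0.63  1.98  0.46  0.76 -0.95] F [ 0.8 -0.2  0.4] M [-0.01 -0.17 -0.01] w 62.3 g 0.0
tool shift [ 0.0026 -0.0003  0.0491]
```

View pics/c3.png

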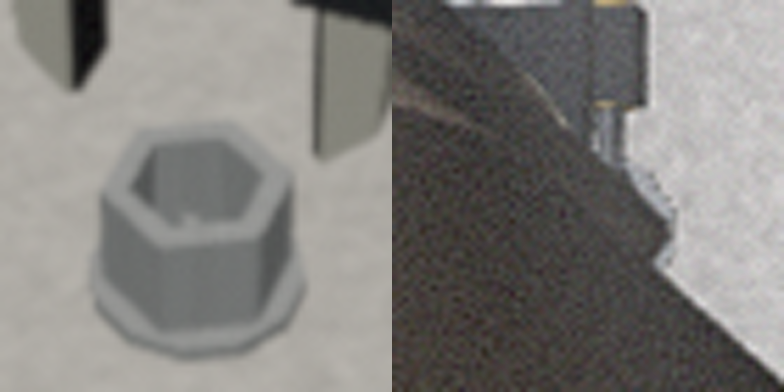

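The fingers straddle the nut in the side view (finger tips at crop (75,85) and (320,155), nut between). Going down the rest of the way.

Request:
step_arm --moves '[[[0.062,0.0015,0,0.02,0,0,0],[0.062,0.001,0,0.018,0,0,0],[0.062,0,0,0.01,0,0,0],[0.062,0,0,0.0,0,0,0],[0.062,0,0,0.0,0,0,0]]]'

```text
time: 4.17
tcp_pos: [0.4735, 0.2063, 0.1928]
ee_rot: [0.707, 0.707, 0.0, 0.0]
ft_force: [0.0, 0.3, 0.1]
width: 0.674
grasp_force: 0.0
```

```bash
python3 -c "
from h import *
rep([.4724,.2049,.031+.1592])"
```

```text
t 4.17 p [0.4735 0.2063 0.1928] z [ 1.e-03  2.e-04 -1.e+00] phi 90.02 j [-0.1   0.62 -0.57  2.01  0.53  0.67 -1.02] F [0.  0.3 0.1] M [-0.01 -0.07 -0.02] w 61.9 g 0.0
tool shift [-0.0014 -0.0011  0.0026]
```

Request:
step_arm --moves '[[[0.062,-0.001,-0.001,0.002,0,0,0],[0.04,0,0,0,0,0,0],[0.04,0,0,0,0,0,0],[0.04,0,0,0,0,0,0],[0.04,0,0,0,0,0,0],[0.04,0,0,0,0,0,0]]]' --newtons 25

```text
time: 4.67
tcp_pos: [0.4724, 0.2052, 0.1902]
ee_rot: [0.707, 0.707, 0.0, 0.0]
ft_force: [-1.2, -1.7, 5.8]
width: 0.477
grasp_force: 25.0
```

```bash
python3 -c "
from h import *
rep([.4724,.2049,.031+.1592])"
```

```text
t 4.67 p [0.4724 0.2052 0.1902] z [ 9.e-04  1.e-04 -1.e+00] phi 90.02 j [-0.1   0.62 -0.57  2.01  0.54  0.66 -1.02] F [-1.2 -1.7  5.8] M [-0.22 -0.02 -0.05] w 43.8 g 25.0
tool shift [-0.0003 -0.      0.    ]
```

Request:
step_arm --moves '[[[0.04,0,0,-0.01,0,0,0],[0.04,0,0,-0.03,0,0,0],[0.04,0,0,-0.04,0,0,0],[0.04,0,0,-0.04,0,0,0],[0.04,-0.0167,0.0056,0,0,0,0],[0.04,-0.035,0.011,0,0,0,0],[0.04,-0.035,0.011,0,0,0,0],[0.04,-0.035,0.011,0,0,0,0],[0.04,-0.035,0.011,0,0,0,0],[0.04,-0.035,0.011,0,0,0,0],[0.04,-0.035,0.011,0,0,0,0],[0.04,-0.025,0.008,0,0,0,0],[0.04,-0.015,0.005,0,0,0,0],[0.04,0,0,0,0,0,0],[0.04,0,0,0,0,0,0],[0.04,0,0,0,0,0,0]]]'

```text
time: 6.0
tcp_pos: [0.5564, -0.0605, 0.3099]
ee_rot: [0.707, 0.708, 0.0, -0.0]
ft_force: [0.1, 1.1, -2.1]
width: 0.477
grasp_force: 25.0
```

```bash
python3 -c "
from h import *
rep([.557,-.0615,.309])
s=snapshot('side')['pixels'];t=snapshot('top')['pixels']
cv2.imwrite('pics/c4s.png',s)
f=lambda im,x,y: cv2.resize(im[y-50:y+50,x-50:x+50],None,fx=4,fy=4,interpolation=2)
cv2.imwrite('pics/c4.png',np.hstack([f(s,350,145),cv2.convertScaleAbs(f(t,398,200),alpha=1.6)]))"
```

```text
t 6.0 p [ 0.5564 -0.0605  0.3099] z [-4.e-04  8.e-04 -1.e+00] phi 90.09 j [ 0.48  0.51 -0.65  1.81  0.37  0.95 -0.33] F [ 0.1  1.1 -2.1] M [-0.01 -0.1   0.04] w 43.8 g 25.0
tool shift [-0.001   0.0006  0.0009]
```

View pics/c4.png

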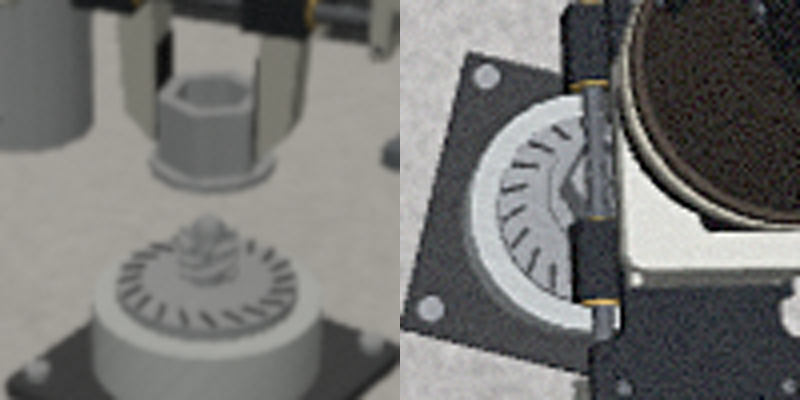

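Side view: the held nut's flange spans crop x 150–274 (centre 212). The stud's nose is at x≈208, so the nut is about 1 mm off to image right. The top view is hidden by the hand. One contrast-enhanced close-up to refine the stud position.

```bash
python3 -c "
from h import *
s=cv2.imread('pics/c4s.png');t=cv2.imread('pics/top0.png')
def f(im,x0,y0,w,h,k):
    c=cv2.resize(im[y0:y0+h,x0:x0+w],None,fx=k,fy=k,interpolation=2); return cv2.normalize(c,None,0,255,cv2.NORM_MINMAX)
cv2.imwrite('pics/c5.png',np.hstack([f(s,330,125,46,46,8),cv2.resize(f(t,384,185,32,32,12),(368,368))]))"
```

```text
(no output)
```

View pics/c5.png

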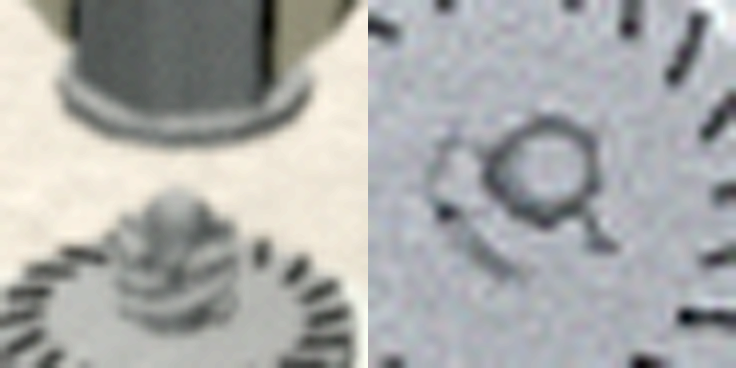

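```bash
python3 -c "
from h import *
t=snapshot('top')
print(plane(t,(398.63,199.37),.085),plane(t,(398.63,199.37),.09))
rep()
s=snapshot('side');print(proj(s,[[.5564,-.0605,.12],[.5564,-.0605,.09],[.5574,-.0615,.085],[.5574,-.0601,.12]]))"
```

```text
[ 0.5591707  -0.06132395  0.085     ] [ 0.55843882 -0.06030919  0.09      ]
t 6.15 p [ 0.5566 -0.0601  0.31  ] z [-0.e+00  4.e-04 -1.e+00] phi 90.16 j [ 0.47  0.51 -0.65  1.81  0.37  0.95 -0.33] F [-0.1 -0.9 -1. ] M [-0.03 -0.1   0.04] w 43.9 g 25.0
[[351.80259076 136.00476045]
 [351.56124462 150.53275461]
 [351.20248774 152.55812677]
 [351.20762674 136.00945141]]
```

Request:
step_arm --moves '[[[0.04,-0.001,0.0014,0.01,0,0,0],[0.04,0,0,0.01,0,0,0],[0.04,0,0,0.004,0,0,0],[0.04,0,0,0,0,0,0],[0.04,0,0,0,0,0,0],[0.04,0,0,0,0,0,0]]]'

```text
time: 6.7
tcp_pos: [0.5583, -0.0624, 0.2857]
ee_rot: [0.707, 0.707, 0.0, -0.0]
ft_force: [0.7, -0.5, -1.8]
width: 0.478
grasp_force: 25.0
```

```bash
python3 -c "
from h import *
rep([.558,-.0612,.265])
s=snapshot('side')['pixels']; cv2.imwrite('pics/c6.png',cv2.resize(s[115:175,315:390],None,fx=8,fy=8,interpolation=2))"
```

```text
t 6.7 p [ 0.5583 -0.0624  0.2857] z [-0.e+00  1.e-04 -1.e+00] phi 90.03 j [ 0.46  0.54 -0.63  1.83  0.4   0.9  -0.35] F [ 0.7 -0.5 -1.8] M [-0.02 -0.11  0.03] w 43.9 g 25.0
tool shift [ 0.0012 -0.0003  0.0207]
```

View pics/c6.png

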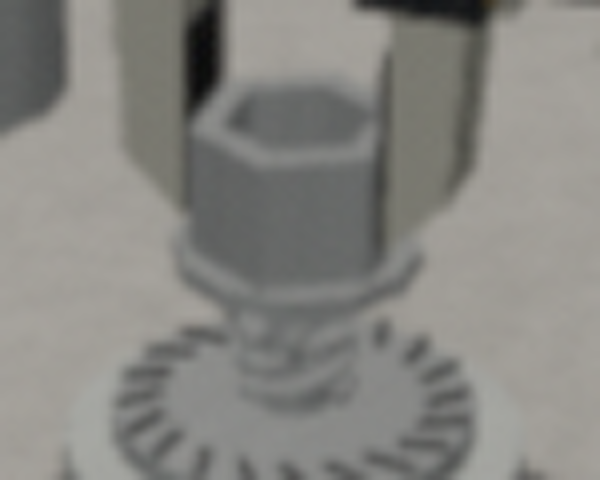

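Laterally aligned: flange centre at crop x≈299, thread at 296.5 (expected offset about +2). Lowering gently over the nose.

Request:
step_arm --moves '[[[0.04,0.001,0,0.002,0,0,0],[0.04,0,0,0.002,0,0,0],[0.04,0,0,0.002,0,0,0],[0.04,0,0,0.002,0,0,0],[0.04,0,0,0,0,0,0],[0.04,0,0,0,0,0,0]]]'

```text
time: 7.25
tcp_pos: [0.5582, -0.0615, 0.2775]
ee_rot: [0.707, 0.707, -0.0, -0.0]
ft_force: [0.6, -0.5, -2.3]
width: 0.478
grasp_force: 25.0
```

```bash
python3 -c "
from h import *
rep([.558,-.0612,.265])"
```

```text
t 7.25 p [ 0.5582 -0.0615  0.2775] z [-3.e-04 -0.e+00 -1.e+00] phi 90.03 j [ 0.46  0.55 -0.62  1.83  0.41  0.88 -0.36] F [ 0.6 -0.5 -2.3] M [-0.01 -0.06  0.02] w 43.9 g 25.0
tool shift [ 0.0003 -0.0002  0.0125]
```

Request:
step_arm --moves '[[[0.04,0,0,0.0015,0,0,0],[0.04,0,0,0.0015,0,0,0],[0.04,0,0,0.0015,0,0,0],[0.04,0,0,0.0015,0,0,0],[0.04,0,0,0,0,0,0],[0.04,0,0,0,0,0,0]]]'

```text
time: 7.75
tcp_pos: [0.5582, -0.0615, 0.2716]
ee_rot: [0.707, 0.707, -0.0, -0.0]
ft_force: [0.4, 0.8, -1.5]
width: 0.477
grasp_force: 25.0
```

```bash
python3 -c "
from h import *
rep([.558,-.0612,.265])"
```

```text
t 7.75 p [ 0.5582 -0.0615  0.2716] z [-2.e-04 -0.e+00 -1.e+00] phi 90.03 j [ 0.45  0.56 -0.62  1.84  0.42  0.87 -0.37] F [ 0.4  0.8 -1.5] M [-0.   -0.08 -0.06] w 43.8 g 25.0
tool shift [ 0.0003 -0.0002  0.0066]
```

Request:
step_arm --moves '[[[0.04,0,0,0.001,0,0,0],[0.04,0,0,0.001,0,0,0],[0.04,0,0,0.001,0,0,0],[0.04,0,0,0.001,0,0,0],[0.04,0,0,0.0005,0,0,0],[0.04,0,0,0,0,0,0]]]'

```text
time: 8.25
tcp_pos: [0.5584, -0.0619, 0.2672]
ee_rot: [0.707, 0.707, -0.0, 0.0]
ft_force: [1.8, -3.4, -1.6]
width: 0.479
grasp_force: 25.0
```

```bash
python3 -c "
from h import *
rep([.558,-.0612,.265])"
```

```text
t 8.25 p [ 0.5584 -0.0619  0.2672] z [ 4.e-04 -5.e-04 -1.e+00] phi 90.01 j [ 0.45  0.57 -0.62  1.84  0.42  0.86 -0.37] F [ 1.8 -3.4 -1.6] M [-0.61 -0.43  0.05] w 44.0 g 25.0
tool shift [ 0.0007 -0.0004  0.0022]
```

Request:
step_arm --moves '[[[0.04,-0.0008,0.0005,0.0005,0,0,0],[0.04,0,0,0.0005,0,0,0],[0.04,0,0,0.0005,0,0,0],[0.04,0,0,0.0005,0,0,0],[0.04,0,0,0,0,0,0]]]'

```text
time: 8.67
tcp_pos: [0.5587, -0.0622, 0.2651]
ee_rot: [0.707, 0.707, -0.0, -0.0]
ft_force: [-1.1, -1.0, -1.1]
width: 0.479
grasp_force: 25.0
```

```bash
python3 -c "
from h import *
rep([.558,-.0612,.265])"
```

```text
t 8.67 p [ 0.5587 -0.0622  0.2651] z [-3.e-04  1.e-04 -1.e+00] phi 90.04 j [ 0.45  0.57 -0.61  1.84  0.42  0.86 -0.37] F [-1.1 -1.  -1.1] M [-0.23 -0.06  0.07] w 44.0 g 25.0
tool shift [ 0.001  -0.0007  0.0001]
```

Request:
step_arm --moves '[[[0.04,0,0,0.0005,0,0,0],[0.04,0,0,0.0005,0,0,0],[0.04,0,0,0.0003,0,0,0],[0.04,0,0,0,0,0,0],[0.04,0,0,0,0,0,0]]]'

```text
time: 9.08
tcp_pos: [0.5587, -0.0622, 0.264]
ee_rot: [0.707, 0.707, -0.0, -0.0]
ft_force: [-0.8, 0.2, 0.5]
width: 0.476
grasp_force: 25.0
```

```bash
python3 -c "
from h import *
rep()"
```

```text
t 9.08 p [ 0.5587 -0.0622  0.264 ] z [-2.e-04 -0.e+00 -1.e+00] phi 90.04 j [ 0.45  0.57 -0.61  1.85  0.42  0.86 -0.37] F [-0.8  0.2  0.5] M [-0.09  0.21 -0.02] w 43.7 g 25.0
```

Request:
step_arm --moves '[[[0.04,0,0,0.0003,0,0,0],[0.04,0,0,0.0003,0,0,0],[0.04,0,0,0,0,0,0]]]'

```text
time: 9.33
tcp_pos: [0.5587, -0.0622, 0.2637]
ee_rot: [0.707, 0.707, -0.0, 0.0]
ft_force: [-3.0, -1.1, 6.5]
width: 0.479
grasp_force: 25.0
```

```bash
python3 -c "
from h import *
rep()"
```

```text
t 9.33 p [ 0.5587 -0.0622  0.2637] z [ 1.e-04 -3.e-04 -1.e+00] phi 90.03 j [ 0.45  0.57 -0.61  1.85  0.42  0.86 -0.37] F [-3.  -1.1  6.5] M [-0.12  0.64 -0.02] w 44.0 g 25.0
```

Light contact of about 8 N on the end face. Backing off anticlockwise in small steps.

Request:
step_arm --moves '[[[0.04,0,0,0,0,0,-2],[0.04,0,0,0,0,0,-2],[0.04,0,0,0,0,0,-2],[0.04,0,0,0,0,0,0]]]'

```text
time: 9.67
tcp_pos: [0.5589, -0.062, 0.2637]
ee_rot: [0.668, 0.744, 0.0, 0.0]
ft_force: [-2.3, 0.8, 5.7]
width: 0.48
grasp_force: 25.0
```

Request:
step_arm --moves '[[[0.04,0,0,0,0,0,-2],[0.04,0,0,0,0,0,-2],[0.04,0,0,0,0,0,-2],[0.04,0,0,0,0,0,0]]]'

```text
time: 10.0
tcp_pos: [0.559, -0.062, 0.2637]
ee_rot: [0.628, 0.778, 0.0, 0.0]
ft_force: [-1.4, 0.7, 5.3]
width: 0.475
grasp_force: 25.0
```

```bash
python3 -c "
from h import *
rep()"
```

```text
t 10.0 p [ 0.559  -0.062   0.2637] z [ 8.e-04  4.e-04 -1.e+00] phi 102.13 j [ 0.48  0.59 -0.67  1.84  0.46  0.87 -0.19] F [-1.4  0.7  5.3] M [0.1  0.29 0.01] w 43.6 g 25.0
```

Turning freely with about 7 N still on the face. Continuing.

Request:
step_arm --moves '[[[0.04,0,0,0,0,0,-2],[0.04,0,0,0,0,0,-2],[0.04,0,0,0,0,0,-2],[0.04,0,0,0,0,0,0]]]'

```text
time: 10.33
tcp_pos: [0.5587, -0.0624, 0.2631]
ee_rot: [0.587, 0.809, 0.0, -0.0]
ft_force: [-0.4, 0.8, -1.4]
width: 0.476
grasp_force: 25.0
```

Request:
step_arm --moves '[[[0.04,0,0,0,0,0,-2],[0.04,0,0,0,0,0,-2],[0.04,0,0,0,0,0,-2],[0.04,0,0,0,0,0,0]]]'

```text
time: 10.67
tcp_pos: [0.5587, -0.0624, 0.263]
ee_rot: [0.545, 0.839, 0.0, -0.0]
ft_force: [-0.2, -0.6, -1.0]
width: 0.474
grasp_force: 25.0
```

```bash
python3 -c "
from h import *
rep()"
```

```text
t 10.67 p [ 0.5587 -0.0624  0.263 ] z [-3.e-04  2.e-04 -1.e+00] phi 114.01 j [ 0.52  0.6  -0.72  1.84  0.5   0.89 -0.02] F [-0.2 -0.6 -1. ] M [ 0.03 -0.19 -0.02] w 43.5 g 25.0
```

Pressure vanished between 102° and 108°: the gap is reached. Lowering into it.

Request:
step_arm --moves '[[[0.04,0,0,0.0005,0,0,0],[0.04,0,0,0.0005,0,0,0],[0.04,0,0,0,0,0,0]]]'

```text
time: 10.92
tcp_pos: [0.5587, -0.0623, 0.2621]
ee_rot: [0.545, 0.838, -0.0, -0.0]
ft_force: [0.4, 1.0, -1.9]
width: 0.477
grasp_force: 25.0
```

```bash
python3 -c "
from h import *
rep()"
```

```text
t 10.92 p [ 0.5587 -0.0623  0.2621] z [-3.e-04 -1.e-04 -1.e+00] phi 113.96 j [ 0.52  0.6  -0.72  1.84  0.5   0.89 -0.02] F [ 0.4  1.  -1.9] M [ 0.02 -0.14 -0.01] w 43.8 g 25.0
```

Request:
step_arm --moves '[[[0.04,0,0,0.0005,0,0,0],[0.04,0,0,0.0005,0,0,0],[0.04,0,0,0.0005,0,0,0],[0.04,0,0,0.0005,0,0,0],[0.04,0,0,0,0,0,0]]]'

```text
time: 11.33
tcp_pos: [0.5587, -0.0623, 0.2602]
ee_rot: [0.544, 0.839, -0.0, -0.0]
ft_force: [0.1, 0.0, -2.3]
width: 0.478
grasp_force: 25.0
```

```bash
python3 -c "
from h import *
rep()"
```

```text
t 11.33 p [ 0.5587 -0.0623  0.2602] z [-1.e-04 -0.e+00 -1.e+00] phi 114.02 j [ 0.52  0.61 -0.72  1.84  0.5   0.88 -0.02] F [ 0.1  0.  -2.3] M [ 0.02 -0.15 -0.01] w 43.9 g 25.0
```

Dropping freely, 3.6 mm so far.

Request:
step_arm --moves '[[[0.04,0,0,0.0005,0,0,0],[0.04,0,0,0.0005,0,0,0],[0.04,0,0,0.0004,0,0,0],[0.04,0,0,0.0003,0,0,0],[0.04,0,0,0,0,0,0]]]'

```text
time: 11.75
tcp_pos: [0.5587, -0.0623, 0.2585]
ee_rot: [0.544, 0.839, -0.0, -0.0]
ft_force: [0.3, 0.4, -3.1]
width: 0.478
grasp_force: 25.0
```

```bash
python3 -c "
from h import *
rep()"
```

```text
t 11.75 p [ 0.5587 -0.0623  0.2585] z [-1.e-04 -0.e+00 -1.e+00] phi 114.03 j [ 0.51  0.61 -0.71  1.84  0.51  0.88 -0.03] F [ 0.3  0.4 -3.1] M [-0.03 -0.11  0.  ] w 43.9 g 25.0
```

Request:
step_arm --moves '[[[0.04,0,0,0.0003,0,0,0],[0.04,0,0,0.0003,0,0,0],[0.04,0,0,0.0002,0,0,0],[0.04,0,0,0,0,0,0],[0.04,0,0,0,0,0,0]]]'

```text
time: 12.17
tcp_pos: [0.5587, -0.0623, 0.2578]
ee_rot: [0.544, 0.839, -0.0, 0.0]
ft_force: [0.2, 0.4, -1.7]
width: 0.479
grasp_force: 25.0
```

```bash
python3 -c "
from h import *
rep()"
```

```text
t 12.17 p [ 0.5587 -0.0623  0.2578] z [-1.e-04 -1.e-04 -1.e+00] phi 114.03 j [ 0.51  0.61 -0.71  1.84  0.51  0.88 -0.03] F [ 0.2  0.4 -1.7] M [-0.03 -0.12 -0.02] w 44.0 g 25.0
```

Request:
step_arm --moves '[[[0.04,0,0,0.0003,0,0,0],[0.04,0,0,0.0002,0,0,0],[0.04,0,0,0,0,0,0],[0.04,0,0,0,0,0,0]]]'

```text
time: 12.5
tcp_pos: [0.5588, -0.0623, 0.2576]
ee_rot: [0.544, 0.839, -0.0, 0.0]
ft_force: [-2.4, -0.7, 2.7]
width: 0.478
grasp_force: 25.0
```

```bash
python3 -c "
from h import *
rep()"
```

```text
t 12.5 p [ 0.5588 -0.0623  0.2576] z [ 2.e-04 -2.e-04 -1.e+00] phi 114.03 j [ 0.51  0.61 -0.71  1.85  0.51  0.88 -0.03] F [-2.4 -0.7  2.7] M [-0.04  0.21  0.04] w 43.9 g 25.0
```

Dropped 6.1 mm, seated lightly. Lifting by 0.8 mm to mid-play, then running in clockwise with the lead (0.058 mm/deg).

Request:
step_arm --moves '[[[0.04,0,0,-0.0008,0,0,0],[0.04,0,0,0.0001,0,0,2],[0.04,0,0,0.0001,0,0,2],[0.04,0,0,0.0001,0,0,2],[0.04,0,0,0.0001,0,0,2],[0.04,0,0,0.0001,0,0,2],[0.04,0,0,0,0,0,0]]]'

```text
time: 13.08
tcp_pos: [0.5587, -0.0622, 0.2575]
ee_rot: [0.616, 0.788, -0.0, -0.0]
ft_force: [0.5, 0.3, -2.0]
width: 0.477
grasp_force: 25.0
```

```bash
python3 -c "
from h import *
rep()"
```

```text
t 13.08 p [ 0.5587 -0.0622  0.2575] z [-1.e-04  0.e+00 -1.e+00] phi 103.95 j [ 0.49  0.6  -0.67  1.85  0.48  0.86 -0.17] F [ 0.5  0.3 -2. ] M [-0.   -0.05  0.03] w 43.8 g 25.0
```

Free. Continuing with 20° more.

Request:
step_arm --moves '[[[0.04,0,0,0.00015,0,0,2.5],[0.04,0,0,0.00015,0,0,2.5],[0.04,0,0,0.00015,0,0,2.5],[0.04,0,0,0.00015,0,0,2.5],[0.04,0,0,0,0,0,0]]]'

```text
time: 13.5
tcp_pos: [0.5587, -0.0623, 0.2569]
ee_rot: [0.682, 0.731, -0.0, -0.0]
ft_force: [0.4, -0.1, -2.7]
width: 0.474
grasp_force: 25.0
```

Request:
step_arm --moves '[[[0.04,0,0,0.00015,0,0,2.5],[0.04,0,0,0.00015,0,0,2.5],[0.04,0,0,0.00015,0,0,2.5],[0.04,0,0,0.00015,0,0,2.5],[0.04,0,0,0,0,0,0]]]'

```text
time: 13.92
tcp_pos: [0.5586, -0.0623, 0.2563]
ee_rot: [0.743, 0.669, -0.0, -0.0]
ft_force: [0.1, 0.6, -2.9]
width: 0.476
grasp_force: 25.0
```

```bash
python3 -c "
from h import *
rep()"
```

```text
t 13.92 p [ 0.5586 -0.0623  0.2563] z [-5.e-04 -1.e-04 -1.e+00] phi 84.04 j [ 0.43  0.57 -0.58  1.85  0.41  0.84 -0.47] F [ 0.1  0.6 -2.9] M [-0.03  0.05  0.  ] w 43.7 g 25.0
```

Request:
step_arm --moves '[[[0.04,0,0,0.00015,0,0,2.5],[0.04,0,0,0.00015,0,0,2.5],[0.04,0,0,0.00014,0,0,2.5],[0.04,0,0,0.00014,0,0,2.5],[0.04,0,0,0.00015,0,0,2.5],[0.04,0,0,0.00015,0,0,2.5],[0.04,0,0,0,0,0,0]]]'

```text
time: 14.5
tcp_pos: [0.5588, -0.0622, 0.2555]
ee_rot: [0.824, 0.567, 0.0, 0.0]
ft_force: [-0.5, -0.2, -1.7]
width: 0.479
grasp_force: 25.0
```

```bash
python3 -c "
from h import *
rep()"
```

```text
t 14.5 p [ 0.5588 -0.0622  0.2555] z [ 0. -0. -1.] phi 69.09 j [ 0.38  0.56 -0.51  1.86  0.36  0.82 -0.68] F [-0.5 -0.2 -1.7] M [-0.02  0.02 -0.02] w 44.0 g 25.0
```

Request:
step_arm --moves '[[[0.04,0,0,0.00015,0,0,2.5],[0.04,0,0,0.00015,0,0,2.5],[0.04,0,0,0.00014,0,0,2.5],[0.04,0,0,0.00014,0,0,2.5],[0.04,0,0,0.00015,0,0,2.5],[0.04,0,0,0.00015,0,0,2.5],[0.04,0,0,0,0,0,0]]]'

```text
time: 15.08
tcp_pos: [0.5588, -0.0622, 0.2546]
ee_rot: [0.891, 0.455, 0.0, 0.0]
ft_force: [1.2, -0.2, -1.5]
width: 0.477
grasp_force: 25.0
```

Request:
step_arm --moves '[[[0.04,0,0,0.00015,0,0,2.5],[0.04,0,0,0.00015,0,0,2.5],[0.04,0,0,0.00014,0,0,2.5],[0.04,0,0,0.00014,0,0,2.5],[0.04,0,0,0.00015,0,0,2.5],[0.04,0,0,0.00015,0,0,2.5],[0.04,0,0,0,0,0,0]]]'

```text
time: 15.67
tcp_pos: [0.5586, -0.0623, 0.2536]
ee_rot: [0.942, 0.335, -0.0, 0.0]
ft_force: [-1.3, -0.1, -1.4]
width: 0.48
grasp_force: 25.0
```

```bash
python3 -c "
from h import *
rep()"
```

```text
t 15.67 p [ 0.5586 -0.0623  0.2536] z [-6.e-04 -2.e-04 -1.e+00] phi 39.13 j [ 0.29  0.54 -0.38  1.87  0.27  0.79 -1.12] F [-1.3 -0.1 -1.4] M [-0.1   0.15 -0.01] w 44.0 g 25.0
```

Request:
step_arm --moves '[[[0.04,0,0,0.00015,0,0,2.5],[0.04,0,0,0.00015,0,0,2.5],[0.04,0,0,0.00014,0,0,2.5],[0.04,0,0,0.00014,0,0,2.5],[0.04,0,0,0.00015,0,0,2.5],[0.04,0,0,0.00015,0,0,2.5],[0.04,0,0,0,0,0,0]]]'

```text
time: 16.25
tcp_pos: [0.5584, -0.062, 0.2526]
ee_rot: [0.978, 0.209, -0.001, -0.0]
ft_force: [-1.0, 1.3, -1.4]
width: 0.474
grasp_force: 25.0
```

Request:
step_arm --moves '[[[0.04,0,0,0.00015,0,0,2.5],[0.04,0,0,0.00015,0,0,2.5],[0.04,0,0,0.00014,0,0,2.5],[0.04,0,0,0.00014,0,0,2.5],[0.04,0,0,0.00015,0,0,2.5],[0.04,0,0,0.00015,0,0,2.5],[0.04,0,0,0.00015,0,0,2.5],[0.04,0,0,0.00015,0,0,2.5],[0.04,0,0,0,0,0,0]]]'

```text
time: 17.0
tcp_pos: [0.5588, -0.0621, 0.2517]
ee_rot: [0.999, 0.036, 0.0, -0.0]
ft_force: [0.4, 0.4, -1.1]
width: 0.478
grasp_force: 25.0
```

```bash
python3 -c "
from h import *
rep()"
```

```text
t 17.0 p [ 0.5588 -0.0621  0.2517] z [ 0.  0. -1.] phi 4.16 j [ 0.17  0.52 -0.21  1.88  0.15  0.76 -1.63] F [ 0.4  0.4 -1.1] M [ 0.13  0.15 -0.05] w 43.8 g 25.0
```

110° run in. Lowering the nut onto the thread flank before release.

Request:
step_arm --moves '[[[0.04,0,0,0.0003,0,0,0],[0.04,0,0,0.0002,0,0,0],[0.04,0,0,0,0,0,0],[0.04,0,0,0,0,0,0]]]'

```text
time: 17.33
tcp_pos: [0.5588, -0.0622, 0.2514]
ee_rot: [0.999, 0.036, 0.0, -0.0]
ft_force: [-1.5, 1.1, 1.8]
width: 0.477
grasp_force: 25.0
```

```bash
python3 -c "
from h import *
rep()"
```

```text
t 17.33 p [ 0.5588 -0.0622  0.2514] z [ 4.e-04  1.e-04 -1.e+00] phi 4.11 j [ 0.17  0.52 -0.21  1.88  0.15  0.76 -1.63] F [-1.5  1.1  1.8] M [ 0.2   0.29 -0.01] w 43.8 g 25.0
```

Seated on the flank with about 3 N. Releasing and backing straight up.

Request:
step_arm --moves '[[[0.047,0,0,0,0,0,0],[0.05,0,0,0,0,0,0],[0.06,0,0,0,0,0,0],[0.066,0,0,0,0,0,0],[0.066,0,0,0,0,0,0]]]'

```text
time: 17.75
tcp_pos: [0.5588, -0.0624, 0.2512]
ee_rot: [0.999, 0.035, 0.0, 0.0]
ft_force: [-0.3, 0.1, -0.3]
width: 0.699
grasp_force: 0.0
```

```bash
python3 -c "
from h import *
rep()"
```

```text
t 17.75 p [ 0.5588 -0.0624  0.2512] z [ 1.e-04 -1.e-04 -1.e+00] phi 4.03 j [ 0.17  0.52 -0.21  1.88  0.15  0.76 -1.63] F [-0.3  0.1 -0.3] M [0.06 0.01 0.02] w 64.2 g 0.0
```

Request:
step_arm --moves '[[[0.066,0,0,-0.01,0,0,0],[0.066,0,0,-0.02,0,0,0],[0.066,0,0,-0.03,0,0,0],[0.066,0,0,-0.03,0,0,0],[0.066,0,0,-0.03,0,0,0],[0.066,0,0,-0.02,0,0,0],[0.066,-0.03,0,0,0,0,0],[0.066,-0.03,0,0,0,0,0],[0.066,-0.03,0,0,0,0,0],[0.066,-0.02,0,0,0,0,0],[0.066,0,0,0,0,0,0],[0.066,0,0,0,0,0,0]]]'

```text
time: 18.75
tcp_pos: [0.4484, -0.0701, 0.3923]
ee_rot: [0.999, 0.035, 0.001, 0.0]
ft_force: [0.2, 0.3, -0.3]
width: 0.72
grasp_force: 0.0
```

```bash
python3 -c "
from h import *
rep()
s=snapshot('side');im=s['pixels'];t=snapshot('top')['pixels']
f=lambda im,x,y: cv2.resize(im[y-35:y+35,x-35:x+35],None,fx=5.6,fy=5.6,interpolation=2)
cv2.imwrite('pics/c7.png',np.hstack([f(im,351,160),cv2.convertScaleAbs(f(t,398,200),alpha=1.6)]))
print(proj(s,[[.5588,-.0623,z] for z in(.061,.079,.097)])-[316,125])"
```

```text
t 18.75 p [ 0.4484 -0.0701  0.3923] z [ 1.4e-03 -6.0e-04 -1.0e+00] phi 4.0 j [ 0.26  0.19 -0.25  1.97  0.06  0.99 -1.52] F [ 0.2  0.3 -0.3] M [ 0.    0.01 -0.01] w 66.1 g 0.0
[[34.47218771 38.37370717]
 [34.6006847  30.04556727]
 [34.7321064  21.52787123]]
```

View pics/c7.png

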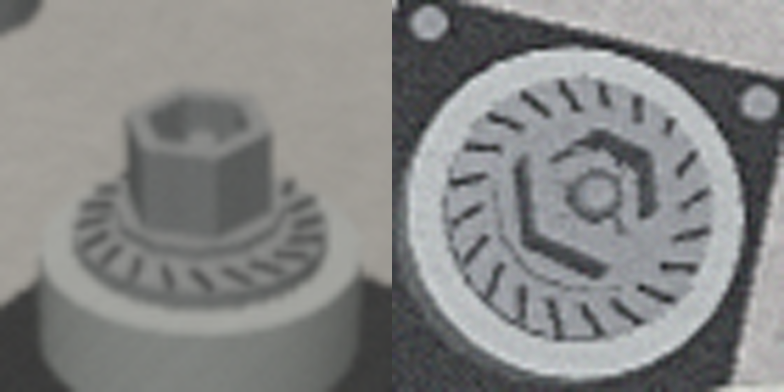

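The nut sits level just above the burr, side-view hex top at crop (200,120), with the nose visible in the bore in the top view (crop ≈(598,192)). The arm is clear. Handing in.

```bash
python3 -c "
from rig import manip
print(manip.hand_in())"
```

```text
the job is handed in; nothing more can be done
None
```

The flange nut is refitted and handed in: it dropped about 6 mm into the thread on backing off, ran in 110° clockwise, and sits level with the arm clear. The task took 18.75 s, with about 8 N as the most pressure I read.

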